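# Prop the tool cradle and hold it upright

## Task

The tilting tool cradle on the bench leans back; get it upright for the presetting camera. Pull its black lock knob all the way out sideways, flip the folded leg down over centre until it snaps fully down, and push the knob fully home again to lock the leg; only then raise the frame gently until it stands upright with the leg's foot meeting the base plate. The frame falls back by itself, so finish while still holding it upright and do not let go; do not let it tip over forward and leave the other things on the bench alone.

Things in the scene. Friction and masses are not known exactly. Their poses are not given: they have to be found in the camera images.
- cradle: fixed aluminium base plate of the tool cradle, 270 x 240 x 14 mm. Origin on the bench, 30 mm vertically below the frame's hinge line. x points from the cradle's front (robot side) to its back, y left along the hinge line, z up. Plate spans x -120 to +150, y -120 to +120 mm. Two steel rests 170 mm high behind the frame catch it when it leans back
- hinge (a point): middle of the frame's hinge line, 30 mm above the cradle's origin, fixed. Origin of the FRAME AXES (parallel to the cradle's axes when upright, turning with the lean): two 16 mm square white posts at y = +-80 mm, 270 mm high; a steel tool holder with cutter sits between them behind the frame, x 0 to 72 mm, up to z = 222 mm
- frame (a joint): lean of the frame about the hinge line, rad: 0 = upright, positive = leaning back (towards +x), 0.4 = on the rear rests (start), negative = tipping forward. Weight (0.75 kg) and a spring press it back; holding the top bar upright takes 2 to 3 N towards -x. With the leg down, the foot meets the plate at about 0 and stops it; without the leg it could fall forward to -0.6
- top_bar (a point): middle of the frame's top bar, a round steel bar of 14 mm diameter along y, 160 mm between the post centres, at z = 270 mm in the frame axes. Free all round for 40 mm between the posts: can be pinched from above across x, and turns in the fingers while the frame swings
- pivot (a point): pivot of the kickstand leg, on a stub at the front of the frame, at x -40, y -30, z 125 mm in the frame axes; the leg turns about the frame's x axis through it. A small coil spring runs from the leg's hub in front of it up to a peg 52 mm above it
- leg (a joint): leg angle, rad: 0 = folded (start), 2.2 = fully down on its stop. Folded, the leg points left (+y) and 40 deg up (in the frame's yz plane); it swings down on the left, so elevation = 40 deg minus this angle. A spring holds it folded up to about 0.9 (centre), then snaps it down; needs 2 to 4 N at the tread. With the knob home its lock pin blocks the leg
- tread (a point): middle of the upper face of the leg's tread, a flat steel plate 36 x 34 x 6 mm for pushing down with the fingertips. The leg, a 12 mm rod 141 mm long, is splayed 20 deg to the front, so this point stays 38 mm in front of the pivot (frame -x); it lies 103 mm out from the pivot axis along the leg and 8 mm to the leg's upper side
- foot (a point): centre of the leg's round rubber foot, 18 mm diameter, at the free end of the leg, 48 mm in front of the pivot (frame -x), 132 mm out from the pivot axis
- knob (a joint): travel of the lock knob, m: 0 = home against its housing (start), 0.025 = fully out, to the right (-y). A detent holds it at either end; moving it takes about 5 N. Its lock pin is clear of the leg beyond about 0.016; pushed home with the leg down it locks the leg down
- knob_mid (a point): centre of the black lock knob, a cylinder of 24 mm diameter, 30 mm long along y, on the right outer side of the frame; at home at x -40, y -142, z 125 mm in the frame axes. Its housing, to its left, is 20 mm wide (x); nothing lies in front, behind, above or to its right. It moves with the frame and with joint knob
- holder: bystander: loose steel tool holder standing on the bench, 64 mm diameter, 115 mm high; origin under its centre
- sleeve: bystander: loose black open sleeve, 60 mm diameter, 70 mm high; origin under its centre
- bottle: bystander: glass bottle, 66 mm diameter, 200 mm high; origin under its centre

How it is judged:
By the outcome, as a careful person would: the job done as asked, in the order asked, and still so for the second after the job is handed in, while the arm keeps its last pose, push and grip.
It also fails if it takes over 72 s, if anything falls off the work surface, if the arm or the gripper's body presses on something with over 40 N, if the wrist force passes 120 N, or if a joint passes its speed limit or range.

## Robot

A 6-joint arm with a two-finger parallel gripper is mounted at the origin on the work surface. World frame = base frame: x ahead of the robot, y to its left, z up, the work surface at z = 0. Lengths are in m, angles in rad, forces in N, time in s.
With the tool pointing down it reaches from about 0.25 to 0.8 m from the base axis. Payload 3.9 kg.
Tool frame: the origin (TCP) lies on the centre line of the jaws, within the pads' length; the fingertips stand robot.nose_length ahead of it and the grasp point (between the pads) lies 8 mm behind it (robot.nose_length is the distance from the TCP to the fingertips, in m); z points along the fingers, y is the line along which they close (so a half turn about z gives the same grasp; the last joint's range is limited). The gripper opens to 85 mm and grips with 20 to 120 N. Pads are 22 mm wide; open, the fingers measure 114 mm over their backs; the gripper's body (76 mm by 85 mm) begins 54 mm behind the grasp point. The pads swing forward as they close: fully open they stand 13 mm farther back than shut.
Start: joints at [-1.295, 0.26, -0.138, 1.173, 0, 1.571], TCP at [0.143, -0.505, 0.242] pointing down, gripper open.
Joint ranges: [-2.78, 2.78], [-0.83, 1.72], [-1.28, 1.37], [-1.9, 2.12], [-1.57, 1.48], [-3.14, 3.14]. Speed limits (rad/s): [2.57, 2.57, 3.14, 3.14, 3.14, 3.14].

## Interface

Orientations are given as a unit quaternion [x, y, z, w].
In Python, from rig import robot gives the robot as it stands. The module is installed in compiled form; this text tells all that it offers.
- The arm moves only by the shell command python3 -m handwheel 'ROWS' [FORCE]. ROWS is text: rows parted by semicolons, each of 7 numbers parted by spaces: the shift along the tool's x, y, z in m, then the turn, a rotation vector about the tool's x, y, z in degrees, then the closure, from 0 (fully open) to 1 (shut). A call has exactly 5 rows; each row shifts and turns the commanded pose from where the row before left it, along the tool's axes as they then stand; what a row does not reach is not made up. A row lasts 1/12 s, in which the tool goes at most 41.7 mm and 7.16 degrees, less where a joint would pass 70% of its speed; a pose out of reach is approached as far as the arm can. A call with a gripper value outside its range is refused whole. The fingers move at their own pace and stop on an object; FORCE is the grip in N (left out, the last holds). Time passes only in rows, so rows that do not move let the fingers close, or fill a call up. It gives the time, the measured TCP pose, the force, the opening and the grip force at its end, in the units of the state.
- robot.observe(): the state, without advancing time (a new reading comes with each control period).
- robot.snapshot(name): name is "side" or "top" or "wrist"; returns (picture, depth): 400x640x3 uint8, blue, green, red; 400x640 float32, m along the optical axis (not along the pixel's ray), 0 where there is no reading.
- robot.camera_model(name): a dict with "vfov" (degrees; the focal length in pixels is half the picture's height over the tangent of half this angle, whatever the lens; pixels are square), "cx", "cy" (the principal point, pixels), "rvec" (rotation vector, rad) and "tvec" (3), from world to camera coordinates, as OpenCV has them; the wrist camera has in their place "hand_eye" (4x4, takes a point from camera to tool coordinates, whose origin is the TCP and whose axes are the flange's). Camera axes: x right, y down, z forward; pixel columns grow to the right and rows downward; lengths in m; the calibration is good to about 2 mm. A picture is of the moment at which its call begins: read the wrist's pose just before it. camera_model takes no time and is no camera call.
- robot.sign_off(): hands the job in; it is judged then, once.
Trained networks look in the newest picture that a camera, given by its name, has taken for a name from the list of things; names that differ only in an ending like _2 or _b are one class to them, and where a whole thing is asked for, a point or a joint stands for the part that bears it (a point fixed in the world has none). Each returns a list of dicts, best first, with "p" (0 to 1); they miss things now and then, are a little off and sometimes report something else, mostly with a low value. They report only what shows in the picture. A call takes as long as a camera call.
- robot.boxes_of(camera, target): "centre" ([column, row] in pixels, amid what is visible of it).
- robot.trace(camera, target): "pixels" (400x640 bool, what is visible of it) and "centre" ([column, row] in pixels, amid what is visible of it).
- robot.spot_point(camera, target): "centre" ([column, row] in pixels: a listed point, or the origin of a listed thing).
The state is a dict: "time_s": time; "q": joint angles; "qd": joint speeds; "tau": joint torques, N m; "tcp_pos": TCP position; "ee_rot": TCP orientation; "wrist_force": force on the tool from outside, world axes, zero at the start; "torque": the same for the moment, N m; "opening": opening from 0.0 (shut) to 1.0 (fully open); "finger_force": force on a finger pad.
Only numpy, scipy, OpenCV 4.12 (cv2) and the standard library are available. Lean on these libraries where they do the work, as an engineer would, in place of code of your own. Each camera call takes 0.05 s, during which the arm holds its last target. There are 200 camera calls.

## Working session

There is one attempt and no reset: what is moved stays moved. The work goes in short steps, Python scripts to look and compute and a shell command to move; the robot and the scene stay as the last step left them, time stands still between calls to the robot, and variables do not carry over. Pictures are saved under pics/ and viewed, at most 10 in all, crops included, and the job is handed in when it is done.

```bash
mkdir -p pics; ls; cat > h.py <<'E'
import numpy as np, cv2
from rig import robot
from scipy.spatial.transform import Rotation as R
def cam(n,s=None):
    m=robot.camera_model(n); f=200/np.tan(np.radians(m['vfov'])/2)
    if 'rvec' in m:
        Rm=cv2.Rodrigues(np.array(m['rvec'],float))[0]; Rc=Rm.T; t=-Rm.T@np.array(m['tvec'],float).ravel()
    else:
        H=np.array(m['hand_eye']); Rt=R.from_quat(s['ee_rot']).as_matrix()
        Rc=Rt@H[:3,:3]; t=Rt@H[:3,3]+np.array(s['tcp_pos'])
    return f,m['cx'],m['cy'],Rc,t
def ray(c,px):
    f,cx,cy,Rc,t=c; d=Rc@np.array([(px[0]-cx)/f,(px[1]-cy)/f,1]); return t,d
def at(c,px,z): t,d=ray(c,px); return t+d*z
def proj(c,P):
    f,cx,cy,Rc,t=c; p=Rc.T@(np.array(P)-t); return np.array([cx+f*p[0]/p[2],cy+f*p[1]/p[2]])
def tri(r1,r2):
    A=np.stack([r1[1],-r2[1]],1); k=np.linalg.lstsq(A,r2[0]-r1[0],rcond=None)[0]
    a=r1[0]+r1[1]*k[0]; b=r2[0]+r2[1]*k[1]; return (a+b)/2,np.linalg.norm(a-b)
E
python3 - <<'E'
from h import *
np.set_printoptions(precision=4,suppress=True)
print(robot.nose_length); s=robot.observe(); print(s['tcp_pos'],s['ee_rot'],s['opening'])
D={}
for n in ['side','top']:
    im,d=robot.snapshot(n); cv2.imwrite(f'pics/{n}0.png',im); np.save(n,d); c=cam(n); print(n,c[4],c[3][:,2],c[0])
    for k in ['hinge','top_bar','pivot','tread','foot','knob_mid','cradle','holder','sleeve','bottle']:
        r=robot.spot_point(n,k)[:1]
        for x in r:
            D[n,k]=x['centre']; u,v=map(int,x['centre']); z=d[v,u] if 0<=u<640 and 0<=v<400 else 0
            print(k,round(x['p'],2),np.array(x['centre']).round(1),at(c,x['centre'],z) if z else None)
for k in ['hinge','top_bar','pivot','tread','foot','knob_mid','cradle','holder','sleeve','bottle']:
    if ('side',k) in D and ('top',k) in D: print(k,*tri(ray(cam('side'),D['side',k]),ray(cam('top'),D['top',k])))
E
```

```text
pics
0.011
[ 0.1428 -0.5045  0.2415] [ 0.9905  0.1375 -0.0002 -0.0009] 0.9991235575235529
side [0.5901 0.3449 1.1962] [-0.0539 -0.3405 -0.9387] 368.6036266524498
hinge 0.76 [316.2 237.1] [0.5383 0.1198 0.252 ]
top_bar 0.78 [273.1 216.8] [ 0.6554 -0.0234  0.0293]
pivot 0.6 [307.3 219.5] [0.5502 0.041  0.1573]
tread 0.74 [318.9 233.3] [0.5293 0.1096 0.247 ]
foot 0.78 [317.7 240.4] [0.5367 0.1323 0.2657]
knob_mid 0.54 [309.3 178.8] [ 0.525  -0.0796  0.172 ]
cradle 0.94 [314.8 240.6] [0.5327 0.0787 0.0347]
holder 0.69 [316.1 123.1] [ 0.4546 -0.364   0.0081]
sleeve 0.55 [352.2 332.7] [0.4655 0.3703 0.0045]
bottle 0.84 [278.8 125.3] [ 0.592  -0.3503  0.0514]
top [0.3459 0.0104 1.3627] [ 0.1535 -0.0032 -0.9881] 472.90951287086403
hinge 0.55 [297.4 205.7] [0.5319 0.0669 0.0374]
pivot 0.57 [306.6 193.1] [0.5379 0.0365 0.2155]
tread 0.75 [278.1 194.2] [0.5322 0.1046 0.2389]
foot 0.63 [267.2 192.5] [0.5332 0.1287 0.2594]
knob_mid 0.46 [353.8 198. ] [ 0.5311 -0.0828  0.1708]
cradle 0.92 [301.2 207.6] [0.5265 0.0563 0.0364]
holder 0.68 [455.2 238. ] [ 0.4325 -0.3649  0.0699]
sleeve 0.9 [194.8 233.3] [0.4603 0.3632 0.006 ]
bottle 0.96 [453.2 186.5] [ 0.5697 -0.3582  0.1022]
hinge [0.529  0.0682 0.0423] 0.005373926150139795
pivot [0.5496 0.038  0.1464] 0.000423539567036964
tread [0.5305 0.106  0.2377] 0.004499886836264461
foot [0.5352 0.1292 0.2507] 0.0013413209188151121
knob_mid [ 0.5278 -0.0807  0.1741] 0.00649583719425026
cradle [ 0.5326  0.0609 -0.0325] 0.007901494094626134
holder [ 0.444  -0.4056 -0.0645] 0.0058207155108310794
sleeve [ 0.4627  0.3709 -0.0234] 0.0001623117876856377
bottle [ 0.5919 -0.3946 -0.0218] 0.0005869444016420874
```

```bash
cat > model.py <<'E'
from h import *
from scipy.optimize import least_squares
def leg(r,up,x,a):
    e=np.radians(40)-a; return [x,-.03+r*np.cos(e)-up*np.sin(e),.125+r*np.sin(e)+up*np.cos(e)]
def pts(p,lean=.4,a=0,k=0):
    F={'hinge':[0,0,0],'top_bar':[0,0,.27],'pivot':[-.04,-.03,.125],'knob_mid':[-.04,-.142-k,.125],'tread':leg(.103,.008,-.078,a),'foot':leg(.132,0,-.088,a)}
    Ry=R.from_euler('y',lean).as_matrix(); Rz=R.from_euler('z',p[2]).as_matrix()
    o={n:Rz@(Ry@np.array(v)+[0,0,.03])+[p[0],p[1],0] for n,v in F.items()}
    o['cradle']=np.array([p[0],p[1],0]); return o
def fit(obs,lean=.4,a=0,k=0,p0=(.53,.06,0)):
    # obs: list of (cam tuple, name, pixel)
    f=lambda p:np.concatenate([proj(c,pts(p,p[3],a,k)[n])-px for c,n,px in obs]+[[(p[3]-lean)*100]])
    r=least_squares(f,list(p0)+[lean],loss='soft_l1',f_scale=3); return r.x,f(r.x)[:-1].reshape(-1,2)
E
python3 - <<'E'
from model import *
np.set_printoptions(precision=4,suppress=True)
obs=[]
for n in ['side','top']:
    robot.snapshot(n); c=cam(n)
    for k in ['hinge','top_bar','pivot','tread','foot','knob_mid','cradle']:
        r=robot.spot_point(n,k)
        if r and r[0]['p']>.4: obs.append((c,k,np.array(r[0]['centre'])))
p,e=fit(obs); print(p)
for o,x in zip(obs,e): print(o[1],x.round(1))
for k,v in pts(p,p[3]).items(): print(k,v)
a=cv2.imread('pics/side0.png');b=cv2.imread('pics/top0.png')
for im,n in((a,'side'),(b,'top')):
    for k,v in pts(p,p[3]).items():
        u=proj(cam(n),v); cv2.circle(im,tuple(int(x) for x in u.round()),1,(0,0,255),-1)
cv2.imwrite('pics/s1.png',cv2.resize(a[80:370,180:540],None,fx=2.0,fy=2.0,interpolation=2)); cv2.imwrite('pics/t1.png',cv2.resize(b[110:290,170:500],None,fx=2.4,fy=2.4,interpolation=2))
E
```

```text
[ 0.5328  0.0632 -0.1042  0.3872]
hinge [0.4 0.6]
top_bar [-1.9 -3.1]
pivot [ 3.  -2.8]
tread [0.1 0. ]
foot [0.6 1.4]
knob_mid [-1.5  0.3]
cradle [-2.2  0.6]
hinge [-0.4 -0.2]
top_bar [-2.3  0.9]
pivot [0.7 1.4]
tread [ 2.  -2.8]
foot [-1.9 -0.7]
knob_mid [-4.  -0.7]
cradle [22.4 16. ]
hinge [0.5328 0.0632 0.03  ]
top_bar [0.6342 0.0526 0.28  ]
pivot [0.5398 0.0323 0.1609]
knob_mid [ 0.5282 -0.0791  0.1609]
tread [0.5396 0.1065 0.2422]
foot [0.538  0.1342 0.2575]
cradle [0.5328 0.0632 0.    ]
```

View pics/s1.png

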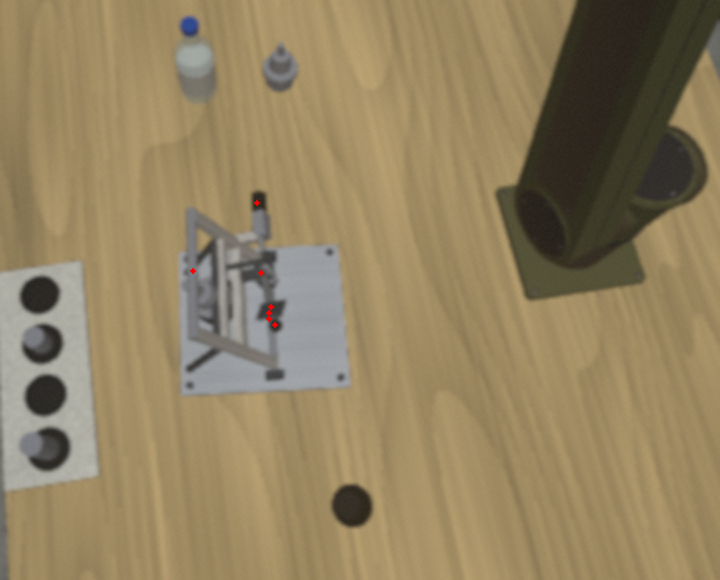

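View pics/t1.png

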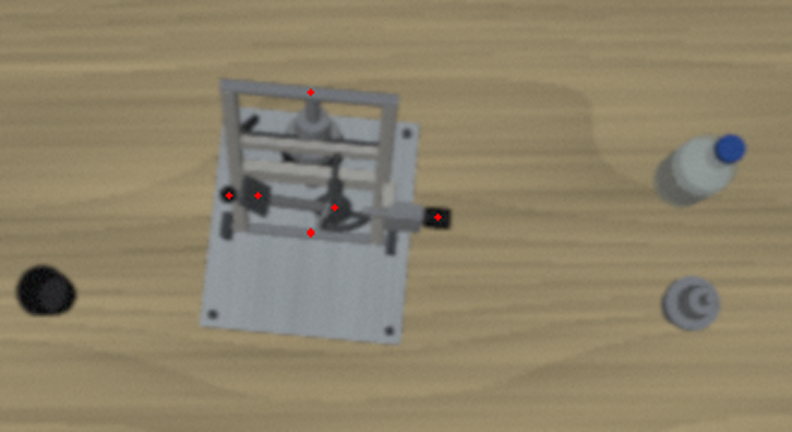

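Both views agree with the fit: the knob is at crop (437,218) in top and (259,201) in side, the tread is left of the pivot, and the bar is at the back. Next I turn the tool to the cradle's yaw.

```bash
python3 -m handwheel '0 0 0 0 0 -6.8 0;0 0 0 0 0 -6.8 0;0 0 0 0 0 -6.8 0;0 0 0 0 0 -6.8 0;0 0 0 0 0 -6.8 0' ; python3 -m handwheel '0 0 0 0 0 -6.8 0;0 0 0 0 0 -6.8 0;0 0 0 0 0 -6.8 0;0 0 0 0 0 -6.8 0;0 0 0 0 0 -7 0'
cat > go.py <<'E'
import sys
from model import *
np.set_printoptions(precision=4,suppress=True)
def go(t,yaw):
    s=robot.observe(); Rt=R.from_quat(s['ee_rot'])
    g=R.from_matrix(np.array([[-np.sin(yaw),np.cos(yaw),0],[np.cos(yaw),np.sin(yaw),0],[0,0,-1]]).T)
    print('t',round(s['time_s'],2),'tcp',np.array(s['tcp_pos']),'shift',Rt.inv().apply(np.array(t)-s['tcp_pos']),'rot',(Rt.inv()*g).as_rotvec(degrees=True),'F',np.array(s['wrist_force']),'op',round(s['opening'],3),'ff',s['finger_force'])
if __name__=='__main__': go([float(x) for x in sys.argv[1:4]],float(sys.argv[4]) if len(sys.argv)>4 else -.104)
E
python3 go.py .528 -.079 .25
```

```text
time_s: 2.32
tcp_pos: [0.143, -0.5052, 0.2423]
ee_rot: [0.906, 0.424, 0.0, 0.0]
wrist_force: [0.2, -0.0, 0.3]
opening: 1.0
finger_force: 0.0
time_s: 2.73
tcp_pos: [0.143, -0.5052, 0.2423]
ee_rot: [0.741, 0.671, 0.0, 0.0]
wrist_force: [0.2, -0.3, 0.3]
opening: 1.001
finger_force: 0.0
t 2.73 tcp [ 0.143  -0.5052  0.2423] shift [ 0.462   0.3411 -0.0077] rot [0.0014 0.0008 0.2992] F [ 0.205  -0.2842  0.3269] op 1.001 ff 0.0
```

```bash
for i in 1 2; do python3 -m handwheel '0.031 0.023 0 0 0 0 0;0.031 0.023 0 0 0 0 0;0.031 0.023 0 0 0 0 0;0.031 0.023 0 0 0 0 0;0.031 0.023 0 0 0 0 0' >/dev/null; done; python3 -m handwheel '0.031 0.023 0 0 0 0 0;0.031 0.023 0 0 0 0 0;0.031 0.022 0 0 0 0 0;0.031 0.022 0 0 0 0 0;0.025 0.018 0 0 0 0 0'
python3 - <<'E'
from go import *
go([.528,-.079,.25],-.104)
s=robot.observe(); im,d=robot.snapshot('wrist'); c=cam('wrist',s); cv2.imwrite('pics/w1.png',im)
obs=[(c,k,np.array(r['centre'])) for k in ['knob_mid','pivot','tread','foot','hinge','top_bar'] for r in robot.spot_point('wrist',k)[:1]]
for o in obs:
    u,v=o[2].astype(int); z=d[min(v,399),min(u,639)]; print(o[1],o[2],at(c,o[2],z))
for n in ['side','top']:
    robot.snapshot(n); cc=cam(n)
    for k in ['hinge','top_bar','pivot','tread','foot','knob_mid']:
        r=robot.spot_point(n,k)
        if r and r[0]['p']>.4: obs.append((cc,k,np.array(r[0]['centre'])))
p,e=fit(obs); print(p)
for o,x in zip(obs,e): print(o[1],x.round(1))
for k,v in pts(p,p[3]).items(): print(k,v)
E
```

```text
time_s: 3.98
tcp_pos: [0.5287, -0.0817, 0.2424]
ee_rot: [0.743, 0.67, 0.0, 0.0]
wrist_force: [1.3, -0.4, 0.0]
opening: 1.003
finger_force: 0.0
t 3.98 tcp [ 0.5287 -0.0817  0.2424] shift [ 0.0026 -0.001  -0.0076] rot [ 0.0522 -0.0238  0.0446] F [ 1.3302 -0.4469  0.0293] op 1.003 ff 0.0
knob_mid [314.  208.4] [ 0.528  -0.0732  0.1735]
pivot [311.3  18.7] [0.5376 0.0299 0.1775]
hinge [303.7  15.6] [0.5338 0.0337 0.1689]
[ 0.5311  0.0647 -0.102   0.3911]
knob_mid [-0.3  1. ]
pivot [ 1.5 -0.6]
hinge [-1.3  1.1]
hinge [-1.6  0.5]
top_bar [-1.2  1.2]
pivot [ 2.3 -2.4]
tread [ 2.1 -1.2]
foot [1.7 2.3]
hinge [-1.3 -1.3]
top_bar [-2.1  4.4]
pivot [3.5 3.9]
tread [ 0.  -4.8]
foot [-3.2 -3.8]
hinge [0.5311 0.0647 0.03  ]
top_bar [0.6335 0.0542 0.2796]
pivot [0.5386 0.0338 0.1608]
knob_mid [ 0.5272 -0.0776  0.1608]
tread [0.5386 0.1079 0.2422]
foot [0.537  0.1356 0.2575]
cradle [0.5311 0.0647 0.    ]
```

View pics/w1.png

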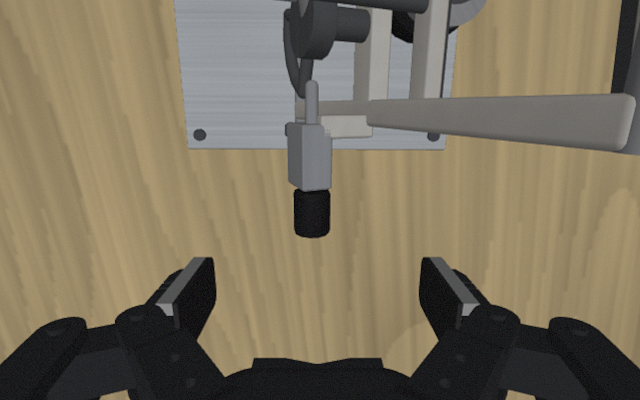

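The wrist view shows the knob at (312,212) between the open fingers, with the housing above it in the picture. Now I descend and pinch.

```bash
python3 -m handwheel '0.004 -0.001 0.025 0 0 0 0;0 0 0.025 0 0 0 0;0 0 0.02 0 0 0 0;0 0 0.015 0 0 0 0;0 0 0.005 0 0 0 0' >/dev/null; python3 -m handwheel '0 0 0 0 0 0 1;0 0 0 0 0 0 1;0 0 0 0 0 0 1;0 0 0 0 0 0 1;0 0 0 0 0 0 1' 60; python3 -m handwheel '0 0 0 0 0 0 1;0 0 0 0 0 0 1;0 0 0 0 0 0 1;0 0 0 0 0 0 1;0 0 0 0 0 0 1'; python3 go.py .5275 -.078 .152
```

```text
time_s: 5.87
tcp_pos: [0.5268, -0.08, 0.1533]
ee_rot: [0.743, 0.669, 0.0, 0.0]
wrist_force: [-10.9, 1.1, 8.9]
opening: 0.3
finger_force: 6.4
time_s: 6.28
tcp_pos: [0.5256, -0.0799, 0.1535]
ee_rot: [0.743, 0.669, -0.0, -0.0]
wrist_force: [-3.8, 0.4, 6.0]
opening: 0.262
finger_force: 58.5
t 6.28 tcp [ 0.5256 -0.0799  0.1535] shift [0.0021 0.0017 0.0015] rot [-0.0378  0.009  -0.0513] F [-3.8467  0.3523  5.9532] op 0.262 ff 58.46695303916931
```

```bash
python3 -m handwheel '-0.005 0 0 0 0 0 1;-0.006 0 0 0 0 0 1;-0.006 0 0 0 0 0 1;-0.006 0 0 0 0 0 1;-0.004 0 0 0 0 0 1'; python3 -m handwheel '0 0 0 0 0 0 1;0 0 0 0 0 0 1;-0.001 0 0 0 0 0 1;-0.001 0 0 0 0 0 1;0 0 0 0 0 0 1'
```

```text
time_s: 6.7
tcp_pos: [0.5229, -0.1049, 0.1535]
ee_rot: [0.743, 0.669, 0.002, -0.002]
wrist_force: [-3.3, 14.0, 8.4]
opening: 0.265
finger_force: 58.5
time_s: 7.12
tcp_pos: [0.5229, -0.1049, 0.1535]
ee_rot: [0.743, 0.67, 0.003, -0.003]
wrist_force: [-3.1, 11.9, 6.9]
opening: 0.262
finger_force: 58.5
```

```bash
python3 -m handwheel '0 0 0 0 0 0 0.9;0 0 0 0 0 0 0.4;0 0 0 0 0 0 0;0 0 0 0 0 0 0;0 0 0 0 0 0 0'; python3 -m handwheel '0 0 -0.01 0 0 0 0;0 0 -0.035 0 0 0 0.5;0 0 -0.04 0 0 0 1;0 0 -0.04 0 0 0 1;0 0 -0.035 0 0 0 1' 30
python3 - <<'E'
from go import *
s=robot.observe(); im,d=robot.snapshot('wrist'); c=cam('wrist',s); cv2.imwrite('pics/w2.png',im)
for n,cc in (('wrist',c),('top',cam('top')),('side',cam('side'))):
    if n!='wrist': im,d=robot.snapshot(n)
    for k in ['knob_mid','tread','foot']:
        for r in robot.spot_point(n,k)[:1]:
            print(n,k,r['p'],r['centre'],[proj(cc,pts([.5311,.0647,-.102],.391,0,q)[k]).round(1) for q in (0,.025)])
p=[.5311,.0647,-.102]
for a in [-.05,0,.15,.3,.45,.6,.75,.9,1.05,1.2,1.35]:
    P=pts(p,.391,a)['tread']; th=np.radians(40)-a
    ey=np.array([-np.sin(p[2]),np.cos(p[2]),0]); zt=ey*np.sin(th)-np.array([0,0,np.cos(th)])
    print(a,np.degrees(th).round(1),'tread',P,'tcp',P-.011*zt)
go(P,-.104)
E
```

```text
time_s: 7.53
tcp_pos: [0.5238, -0.1091, 0.1525]
ee_rot: [0.743, 0.669, 0.0, 0.0]
wrist_force: [0.9, -0.5, 0.1]
opening: 0.814
finger_force: 0.0
time_s: 7.95
tcp_pos: [0.5234, -0.109, 0.3156]
ee_rot: [0.743, 0.669, 0.001, 0.001]
wrist_force: [2.0, -0.0, -0.1]
opening: 0.436
finger_force: 0.0
wrist knob_mid 0.94 [317.7, 178.5] [array([317. , 151.7]), array([317.1, 181.1])]
top knob_mid 0.49 [268.3, 190.1] [array([351.6, 200.1]), array([361.3, 200.9])]
top tread 0.9 [277.6, 195.6] [array([276.6, 191.4]), array([276.6, 191.4])]
top foot 0.66 [264.3, 192.9] [array([264.4, 191.1]), array([264.4, 191.1])]
side knob_mid 0.66 [310.8, 170.5] [array([308.7, 180.9]), array([308.2, 173.4])]
side tread 0.63 [314.2, 232.9] [array([315.3, 233.7]), array([315.3, 233.7])]
side foot 0.88 [316.8, 240.7] [array([317.7, 242.4]), array([317.7, 242.4])]
-0.05 42.9 tread [0.5396 0.1041 0.2455] tcp [0.5389 0.0966 0.2536]
0 40.0 tread [0.5386 0.1079 0.2422] tcp [0.5379 0.1009 0.2506]
0.15 31.4 tread [0.5352 0.1183 0.2312] tcp [0.5346 0.1126 0.2406]
0.3 22.8 tread [0.531  0.1269 0.219 ] tcp [0.5306 0.1226 0.2292]
0.45 14.2 tread [0.5262 0.1334 0.2058] tcp [0.5259 0.1307 0.2165]
0.6 5.6 tread [0.5209 0.1378 0.192 ] tcp [0.5208 0.1368 0.2029]
0.75 -3.0 tread [0.5152 0.14   0.1777] tcp [0.5153 0.1406 0.1887]
0.9 -11.6 tread [0.5093 0.1398 0.1634] tcp [0.5095 0.142  0.1742]
1.05 -20.2 tread [0.5032 0.1374 0.1494] tcp [0.5036 0.1411 0.1597]
1.2 -28.8 tread [0.4972 0.1327 0.136 ] tcp [0.4977 0.1379 0.1456]
1.35 -37.3 tread [0.4913 0.1258 0.1234] tcp [0.4919 0.1324 0.1321]
t 8.55 tcp [ 0.523  -0.1087  0.3114] shift [ 0.2298 -0.0557  0.1881] rot [-0.112  -0.0093 -0.0389] F [ 0.7768  0.0524 -0.9331] op -0.003 ff 0.0
```

View pics/w2.png

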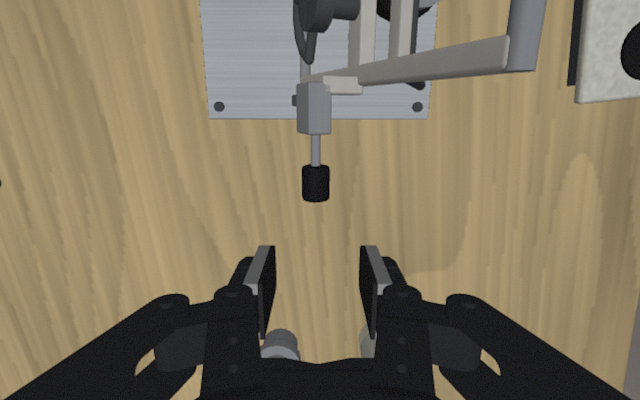

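The knob is fully out: it sits at (317,182) on its bare stem. Now I move over the tread and tilt to face it.

```bash
python3 -m handwheel '0.037 -0.001 0 0 0 0 1;0.037 -0.001 0 0 0 0 1;0.037 -0.001 0 0 0 0 1;0.037 -0.001 0 0 0 0 1;0.036 -0.002 0 0 0 0 1' >/dev/null;  python3 -m handwheel '0 0 0 0 6.7 0 1;0 0 0 0 6.7 0 1;0 0 0 0 6.7 0 1;0 0 0 0 6.7 0 1;0 0 0 0 6.6 0 1'>/dev/null; python3 -m handwheel '0 0 0 0 6.6 0 1;0 0 0 0 0 0 1;0 0 0 0 0 0 1;0 0 0 0 0 0 1;0 0 0 0 0 0 1'; python3 go.py .5379 .1009 .2506
python3 - <<'E'
from go import *
obs=[]
for n in ['side','top','wrist']:
    s=robot.observe(); im,d=robot.snapshot(n); c=cam(n,s)
    for k in ['tread','foot','pivot']:
        for r in robot.spot_point(n,k)[:1]: print(n,k,round(r['p'],2),(proj(c,pts([.5311,.0647,-.102],.391)[k])-r['centre']).round(1))
E
```

```text
time_s: 9.8
tcp_pos: [0.5371, 0.0755, 0.3131]
ee_rot: [0.698, 0.63, 0.254, -0.228]
wrist_force: [0.2, 0.5, 0.0]
opening: 0.002
finger_force: 0.0
t 9.8 tcp [0.5371 0.0755 0.3131] shift [-0.0207 -0.0019  0.0642] rot [  0.0839 -39.9256   0.0736] F [0.1769 0.4917 0.0127] op 0.002 ff 0.0
side tread 0.7 [1.2 0.4]
side foot 0.81 [2.1 3.5]
side pivot 0.88 [ 0.7 -0.8]
top tread 0.77 [-1.8 -0.3]
top foot 0.6 [-1.1 -2.8]
top pivot 0.77 [-0.4  1.6]
wrist tread 0.55 [-5.9 -2.1]
wrist foot 0.76 [ 0.8 -1.9]
wrist pivot 0.6 [4.2 2.2]
```

```bash
python3 -m handwheel '-0.0207 -0.002 0.01 0 0 0 1;0 0 0.02 0 0 0 1;0 0 0.015 0 0 0 1;0 0 0.01 0 0 0 1;0 0 0.006 0 0 0 1'
python3 - <<'E'
from go import *
p=[.5311,.0647,-.102]
go([.5379,.1009,.2506],-.104)
def T(a,press=.002):
    P=pts(p,.391,a)['tread']; th=np.radians(40)-a
    g=R.from_matrix(np.array([[-np.sin(p[2]),np.cos(p[2]),0],[np.cos(p[2]),np.sin(p[2]),0],[0,0,-1]]).T)*R.from_euler('y',th)
    return P+g.apply([0,0,press-.011]),g
A=np.arange(0,1.21,.06); s=robot.observe()
x,g=np.array(s['tcp_pos']),R.from_quat(s['ee_rot'])
for a in A[::1]:
    x2,g2=T(a); print(round(a,2),g.inv().apply(x2-x).round(4),(g.inv()*g2).as_rotvec(degrees=True).round(2)); x,g=x2,g2
E
```

```text
time_s: 10.82
tcp_pos: [0.5366, 0.0988, 0.2512]
ee_rot: [0.698, 0.629, 0.254, -0.23]
wrist_force: [-1.1, -1.5, 1.9]
opening: -0.0
finger_force: 1.3
t 10.82 tcp [0.5366 0.0988 0.2512] shift [0.0013 0.0011 0.0019] rot [ -0.0901 -40.005   -0.0593] F [-1.0883 -1.5278  1.9449] op -0.0 ff 1.2635779031552374
0.0 [0.0013 0.0011 0.0038] [ 0.01 -0.01 -0.17]
0.06 [ 0.0011 -0.0017  0.0059] [ 0.   -3.44 -0.  ]
0.12 [ 0.001  -0.0018  0.0059] [ 0.   -3.44  0.  ]
0.18 [ 0.001  -0.0019  0.0059] [ 0.   -3.44 -0.  ]
0.24 [ 0.001  -0.002   0.0059] [-0.   -3.44  0.  ]
0.3 [ 0.001  -0.0021  0.0058] [ 0.   -3.44  0.  ]
0.36 [ 0.001  -0.0021  0.0058] [ 0.   -3.44 -0.  ]
0.42 [ 0.001  -0.0022  0.0058] [ 0.   -3.44  0.  ]
0.48 [ 0.001  -0.0022  0.0058] [-0.   -3.44  0.  ]
0.54 [ 0.0009 -0.0023  0.0058] [-0.   -3.44 -0.  ]
0.6 [ 0.0009 -0.0023  0.0058] [ 0.   -3.44  0.  ]
0.66 [ 0.0009 -0.0023  0.0057] [-0.   -3.44 -0.  ]
0.72 [ 0.0009 -0.0024  0.0057] [ 0.   -3.44  0.  ]
0.78 [ 0.0008 -0.0024  0.0057] [ 0.   -3.44 -0.  ]
0.84 [ 0.0008 -0.0024  0.0057] [ 0.   -3.44  0.  ]
0.9 [ 0.0008 -0.0024  0.0057] [ 0.   -3.44  0.  ]
0.96 [ 0.0007 -0.0023  0.0058] [-0.   -3.44 -0.  ]
1.02 [ 0.0007 -0.0023  0.0058] [ 0.   -3.44  0.  ]
1.08 [ 0.0007 -0.0023  0.0058] [-0.   -3.44  0.  ]
1.14 [ 0.0007 -0.0022  0.0058] [ 0.   -3.44  0.  ]
1.2 [ 0.0006 -0.0022  0.0058] [ 0.   -3.44 -0.  ]
```

Contact with the tread is felt at about 3 N. I follow the arc.

```bash
python3 -m handwheel '0.001 0 0.003 0 0 0 1;0.001 -0.0017 0.006 0 -3.44 0 1;0.001 -0.0018 0.006 0 -3.44 0 1;0.001 -0.0019 0.006 0 -3.44 0 1;0.001 -0.002 0.006 0 -3.44 0 1'; python3 -m handwheel '0.001 -0.0021 0.0058 0 -3.44 0 1;0.001 -0.0021 0.0058 0 -3.44 0 1;0.001 -0.0022 0.0058 0 -3.44 0 1;0.001 -0.0022 0.0058 0 -3.44 0 1;0.001 -0.0023 0.0058 0 -3.44 0 1'; python3 -m handwheel '0.001 -0.0023 0.0058 0 -3.44 0 1;0.001 -0.0023 0.0057 0 -3.44 0 1;0.001 -0.0024 0.0057 0 -3.44 0 1;0.001 -0.0024 0.0057 0 -3.44 0 1;0.001 -0.0024 0.0057 0 -3.44 0 1'; python3 -m handwheel '0.001 -0.0024 0.0057 0 -3.44 0 1;0.001 -0.0023 0.0058 0 -3.44 0 1;0.001 -0.0023 0.0058 0 -3.44 0 1;0.001 -0.0023 0.0058 0 -3.44 0 1;0.001 -0.0023 0.0058 0 -3.44 0 1'
python3 - <<'E'
from go import *
p=[.5311,.0647,-.102]
im,_=robot.snapshot('top'); cv2.imwrite('pics/t3.png',cv2.resize(im[110:290,170:500],None,fx=2.4,fy=2.4))
for n in ['top','side']:
    robot.snapshot(n)
    for k in ['tread','foot','knob_mid']:
        print(n,k,[(round(r['p'],2),r['centre']) for r in robot.spot_point(n,k)[:1]],[proj(cam(n),pts(p,.391,a,.025)[k]).round(0) for a in (0,1.2,2.2)])
E
```

```text
time_s: 11.23
tcp_pos: [0.5328, 0.1178, 0.2342]
ee_rot: [0.724, 0.652, 0.168, -0.15]
wrist_force: [-0.2, -2.6, 1.6]
opening: 0.001
finger_force: 1.2
time_s: 11.65
tcp_pos: [0.5236, 0.1339, 0.209]
ee_rot: [0.741, 0.667, 0.059, -0.051]
wrist_force: [0.7, -0.8, 1.5]
opening: 0.002
finger_force: 0.9
time_s: 12.07
tcp_pos: [0.5125, 0.1415, 0.1804]
ee_rot: [0.741, 0.667, -0.052, 0.049]
wrist_force: [-0.4, -0.5, 0.4]
opening: -0.003
finger_force: 0.5
time_s: 12.48
tcp_pos: [0.5003, 0.1403, 0.1508]
ee_rot: [0.725, 0.653, -0.163, 0.148]
wrist_force: [-0.3, 0.2, -1.2]
opening: -0.004
finger_force: 0.0
top tread [(0.78, [272.1, 216.5])] [array([277., 191.]), array([271., 214.]), array([301., 227.])]
top foot [(0.72, [262.2, 221.9])] [array([264., 191.]), array([262., 220.]), array([303., 236.])]
top knob_mid [] [array([361., 201.]), array([361., 201.]), array([361., 201.])]
side tread [(0.79, [332.4, 245.6])] [array([315., 234.]), array([330., 249.]), array([335., 227.])]
side foot [(0.8, [340.1, 246.7])] [array([318., 242.]), array([336., 257.]), array([341., 227.])]
side knob_mid [(0.59, [308.8, 170.9])] [array([308., 173.]), array([308., 173.]), array([308., 173.])]
```

View pics/t3.png

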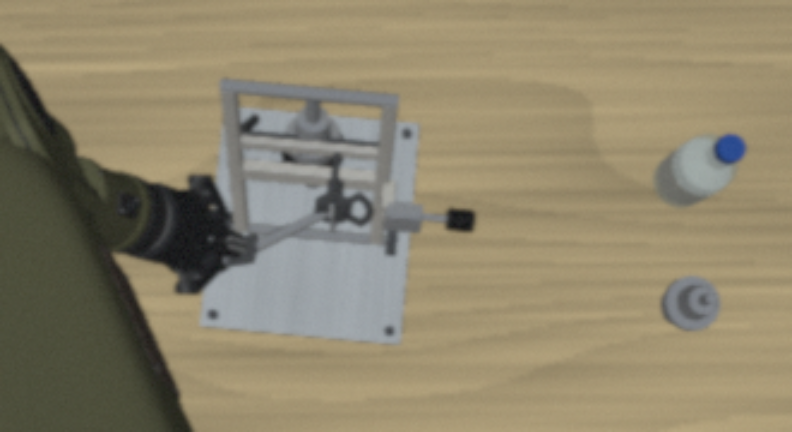

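The leg is mid-swing: the tread is near crop (240,245), under the fingers, and the knob is out at (460,220). I wait and check.

```bash
python3 -m handwheel '0 0 0 0 0 0 1;0 0 0 0 0 0 1;0 0 0 0 0 0 1;0 0 0 0 0 0 1;0 0 0 0 0 0 1'
cat > legchk.py <<'E'
from go import *
p=[.5311,.0647,-.102]
for n in ['top','side']:
    robot.snapshot(n)
    for k in ['tread','foot','knob_mid']:
        print(n,k,[(round(r['p'],2),r['centre']) for r in robot.spot_point(n,k)[:1]],[proj(cam(n),pts(p,.391,a,.025)[k]).round(0) for a in (0,1.2,2.,2.2)])
E
python3 legchk.py
```

```text
time_s: 13.35
tcp_pos: [0.4996, 0.1398, 0.1503]
ee_rot: [0.725, 0.653, -0.163, 0.147]
wrist_force: [-1.0, 0.1, -0.4]
opening: -0.004
finger_force: 0.0
top tread [(0.96, [298.7, 229.4])] [array([277., 191.]), array([271., 214.]), array([293., 226.]), array([301., 227.])]
top foot [(0.95, [301.8, 238.5])] [array([264., 191.]), array([262., 220.]), array([293., 234.]), array([303., 236.])]
top knob_mid [(0.51, [363.0, 199.0])] [array([361., 201.]), array([361., 201.]), array([361., 201.]), array([361., 201.])]
side tread [] [array([315., 234.]), array([330., 249.]), array([335., 233.]), array([335., 227.])]
side foot [(0.83, [339.4, 228.2])] [array([318., 242.]), array([336., 257.]), array([341., 234.]), array([341., 227.])]
side knob_mid [(0.43, [314.4, 121.8])] [array([308., 173.]), array([308., 173.]), array([308., 173.]), array([308., 173.])]
```

The leg is fully down (foot detected at 301.8,238.5; the model gives 303,236 at 2.2). Retreat and go back to the knob.

```bash
python3 -m handwheel '0 0 -0.02 0 0 0 1;0 0 -0.03 0 0 0 1;0 0 -0.035 0 6 0 1;0 0 -0.04 0 6.5 0 1;0 0 -0.04 0 6.5 0 1'; python3 -m handwheel '0 0 0 0 6 0 1;0 0 0 0 0 0 1;0 0 0 0 0 0 1;0 0 0 0 0 0 0.5;0 0 0 0 0 0 0'; python3 go.py .5235 -.1055 .152
```

```text
time_s: 14.17
tcp_pos: [0.5057, 0.2, 0.3049]
ee_rot: [0.741, 0.669, -0.039, 0.035]
wrist_force: [1.6, -0.0, -0.3]
opening: 0.0
finger_force: 0.0
time_s: 14.58
tcp_pos: [0.505, 0.1983, 0.302]
ee_rot: [0.743, 0.669, -0.004, 0.002]
wrist_force: [0.3, -0.3, -0.4]
opening: 0.274
finger_force: 0.0
t 14.58 tcp [0.505  0.1983 0.302 ] shift [-0.2989  0.0504  0.1525] rot [-0.1978  0.5114  0.0103] F [ 0.3344 -0.2725 -0.3887] op 0.274 ff 0.0
```

```bash
python3 -m handwheel '-0.037 0.006 0 0 0.5 0 0;-0.037 0.006 0 0 0 0 0;-0.037 0.006 0 0 0 0 0;-0.037 0.006 0 0 0 0 0;-0.037 0.006 0 0 0 0 0' >/dev/null; python3 -m handwheel '-0.037 0.006 0 0 0 0 0;-0.037 0.007 0 0 0 0 0;-0.038 0.007 0 0 0 0 0;0 0 0 0 0 0 0;0 0 0 0 0 0 0'
python3 - <<'E'
from go import *
go([.5235,-.1055,.152],-.104)
s=robot.observe(); robot.snapshot('wrist'); c=cam('wrist',s)
for k in ['knob_mid']: print([(r['p'],r['centre']) for r in robot.spot_point('wrist',k)[:2]], proj(c,pts([.5311,.0647,-.102],.391,0,.025)[k]),pts([.5311,.0647,-.102],.391,0,.025)[k])
E
```

```text
time_s: 15.42
tcp_pos: [0.5243, -0.1036, 0.3014]
ee_rot: [0.744, 0.668, -0.0, -0.002]
wrist_force: [0.1, 0.0, -0.5]
opening: 1.003
finger_force: 0.0
t 15.42 tcp [ 0.5243 -0.1036  0.3014] shift [-0.0024 -0.      0.1494] rot [-0.2329 -0.1496 -0.1899] F [ 0.1268  0.0424 -0.5029] op 1.003 ff 0.0
[(0.83, [315.1, 192.3])] [317.7637 191.8989] [ 0.5247 -0.1025  0.1608]
```

```bash
python3 -m handwheel '-0.002 0 0.035 0 0 0 0;0 0 0.038 0 0 0 0;0 0 0.036 0 0 0 0;0 0 0.028 0 0 0 0;0 0 0.012 0 0 0 0'; for i in 1 2; do python3 -m handwheel '0 0 0 0 0 0 1;0 0 0 0 0 0 1;0 0 0 0 0 0 1;0 0 0 0 0 0 1;0 0 0 0 0 0 1' 60; done; python3 -m handwheel '0.005 0 0 0 0 0 1;0.006 0 0 0 0 0 1;0.006 0 0 0 0 0 1;0.006 0 0 0 0 0 1;0.004 0 0 0 0 0 1'; python3 -m handwheel '0 0 0 0 0 0 1;0 0 0 0 0 0 1;0.001 0 0 0 0 0 1;0.001 0 0 0 0 0 1;0 0 0 0 0 0 1'
```

```text
time_s: 15.93
tcp_pos: [0.5211, -0.1013, 0.1498]
ee_rot: [0.742, 0.67, -0.001, -0.004]
wrist_force: [-0.3, 0.4, 0.1]
opening: 1.001
finger_force: 0.0
time_s: 16.35
tcp_pos: [0.5244, -0.1039, 0.1559]
ee_rot: [0.743, 0.669, 0.001, -0.0]
wrist_force: [-13.0, 2.7, 8.4]
opening: 0.304
finger_force: 6.4
time_s: 16.77
tcp_pos: [0.5231, -0.1038, 0.156]
ee_rot: [0.743, 0.669, 0.001, -0.001]
wrist_force: [-4.5, 1.3, 7.2]
opening: 0.26
finger_force: 58.5
time_s: 17.18
tcp_pos: [0.5258, -0.0787, 0.156]
ee_rot: [0.743, 0.669, -0.001, 0.0]
wrist_force: [-5.9, -12.4, 6.3]
opening: 0.26
finger_force: 58.4
time_s: 17.6
tcp_pos: [0.5258, -0.0787, 0.156]
ee_rot: [0.744, 0.668, -0.002, 0.002]
wrist_force: [-5.3, -9.9, 5.8]
opening: 0.258
finger_force: 58.4
```

```bash
python3 -m handwheel '0 0 0 0 0 0 0.9;0 0 0 0 0 0 0.4;0 0 0 0 0 0 0;0 0 0 0 0 0 0;0 0 0 0 0 0 0'; for i in 1 2; do python3 -m handwheel '0 0 -0.018 0 0 0 0;0 0 -0.025 0 0 0 0;0 0 -0.025 0 0 0 0;0 0 -0.025 0 0 0 0;0 0 -0.015 0 0 0 0'; done; python3 go.py .6335 .0542 .37; python3 legchk.py
python3 - <<'E'
from go import *
s=robot.observe(); im,_=robot.snapshot('wrist'); c=cam('wrist',s); cv2.imwrite('pics/w4.png',im)
for k in ['knob_mid','top_bar']: print([(r['p'],r['centre']) for r in robot.spot_point('wrist',k)[:2]], [proj(c,pts([.5311,.0647,-.102],.391,2.2,q)[k]) for q in (0,.025)])
E
```

```text
time_s: 18.02
tcp_pos: [0.5278, -0.0752, 0.1549]
ee_rot: [0.743, 0.669, 0.001, -0.0]
wrist_force: [-0.3, -0.3, -0.2]
opening: 0.812
finger_force: 0.0
time_s: 18.43
tcp_pos: [0.5284, -0.0754, 0.2653]
ee_rot: [0.743, 0.669, 0.002, 0.001]
wrist_force: [-0.0, -0.3, -1.0]
opening: 0.998
finger_force: 0.0
time_s: 18.85
tcp_pos: [0.528, -0.0756, 0.3733]
ee_rot: [0.743, 0.669, 0.002, 0.001]
wrist_force: [1.3, -1.3, -0.6]
opening: 1.002
finger_force: 0.0
t 18.85 tcp [ 0.528  -0.0756  0.3733] shift [0.1401 0.0914 0.0041] rot [ 0.2185 -0.1481 -0.0146] F [ 1.3289 -1.2828 -0.5894] op 1.002 ff 0.0
top tread [(0.91, [298.3, 230.6])] [array([277., 191.]), array([271., 214.]), array([293., 226.]), array([301., 227.])]
top foot [(0.84, [304.1, 239.3])] [array([264., 191.]), array([262., 220.]), array([293., 234.]), array([303., 236.])]
top knob_mid [] [array([361., 201.]), array([361., 201.]), array([361., 201.]), array([361., 201.])]
side tread [(0.83, [334.7, 226.3])] [array([315., 234.]), array([330., 249.]), array([335., 233.]), array([335., 227.])]
side foot [(0.51, [340.9, 223.0])] [array([318., 242.]), array([336., 257.]), array([341., 234.]), array([341., 227.])]
side knob_mid [(0.61, [311.0, 181.3])] [array([308., 173.]), array([308., 173.]), array([308., 173.]), array([308., 173.])]
[(0.86, [319.6, 179.0])] [array([318.1957, 178.6506]), array([318.2412, 202.5207])]
[] [array([481.7859, -26.3912]), array([481.7859, -26.3912])]
```

View pics/w4.png

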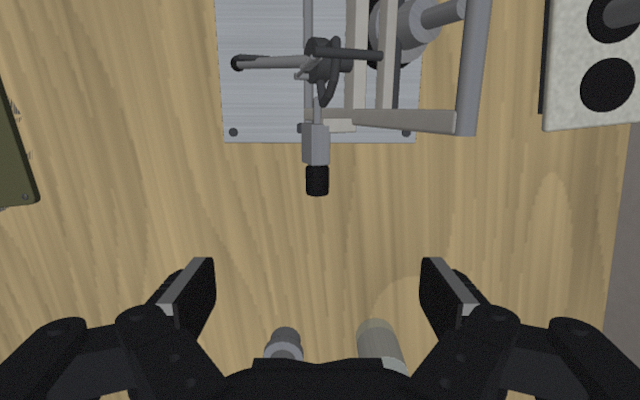

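The knob is home against its housing at (317,180) and the leg is down, pointing forward at (240,62). Now over the top bar.

```bash
python3 -m handwheel '0.028 0.018 0 0 0 0 0;0.028 0.018 0 0 0 0 0;0.028 0.018 0 0 0 0 0;0.028 0.018 0 0 0 0 0;0.028 0.019 0 0 0 0 0' >/dev/null; python3 -m handwheel '0 0 0 0 0 0 0;0 0 0 0 0 0 0;0 0 0 0 0 0 0;0 0 0 0 0 0 0;0 0 0 0 0 0 0'
python3 - <<'E'
from go import *
go([.6335,.0542,.2716],-.104)
s=robot.observe(); im,d=robot.snapshot('wrist'); c=cam('wrist',s)
T={'wrist':c,'top':cam('top'),'side':cam('side')}; Rr={}
for n,cc in T.items():
    if n!='wrist': robot.snapshot(n)
    for r in robot.spot_point(n,'top_bar')[:1]:
        print(n,r['p'],r['centre'],proj(cc,pts([.5311,.0647,-.102],.391)['top_bar'])); Rr[n]=ray(cc,r['centre'])
        if n=='wrist':
            u,v=np.array(r['centre']).astype(int); print(at(cc,r['centre'],d[v,u]))
            for dv in (-60,-40,0,40):
                row=[(x,d[v+dv,x]) for x in range(u-40,u+41) if 0<d[v+dv,x]<d[v,u]+.012] if 0<=v+dv<400 else []
                if row: a=at(cc,(np.mean([x for x,_ in row]),v+dv),min(z for _,z in row)); print(dv,len(row),a)
ks=list(Rr)
for i in range(len(ks)):
    for j in range(i): print(ks[i],ks[j],*tri(Rr[ks[i]],Rr[ks[j]]))
E
```

```text
time_s: 20.23
tcp_pos: [0.6317, 0.0528, 0.3714]
ee_rot: [0.744, 0.669, 0.001, -0.001]
wrist_force: [0.9, -0.9, -0.4]
opening: 1.0
finger_force: 0.0
t 20.23 tcp [0.6317 0.0528 0.3714] shift [0.0013 0.0016 0.0999] rot [ 0.0259 -0.1357 -0.1157] F [ 0.8501 -0.9067 -0.4012] op 1.0 ff 0.0
wrist 0.79 [317.0, 207.4] [319.0715 208.4477]
[0.6323 0.0567 0.285 ]
-60 22 [0.6387 0.0961 0.286 ]
-40 21 [0.6371 0.0834 0.2855]
0 20 [0.6347 0.0571 0.2862]
40 19 [0.6314 0.0289 0.2863]
side 0.7 [272.2, 213.7] [276.0589 215.8435]
side wrist [0.6356 0.0926 0.4137] 0.004211421047082042
```

```bash
python3 -m handwheel '0 0.001 0.024 0 0 0 0;0 0 0.026 0 0 0 0;0 0 0.025 0 0 0 0;0 0 0.018 0 0 0 0;0 0 0.006 0 0 0 0'; for i in 1 2; do python3 -m handwheel '0 0 0 0 0 0 1;0 0 0 0 0 0 1;0 0 0 0 0 0 1;0 0 0 0 0 0 1;0 0 0 0 0 0 1' 40; done
python3 - <<'E'
from go import *
p=[.5311,.0647,-.102]
go([0,0,0],-.104)
s=robot.observe(); x0=np.array(s['tcp_pos'])
Rt=R.from_quat(s['ee_rot']); B=pts(p,.391)['top_bar']; prev=B
for l in np.arange(.391,-.03,-.03):
    b=pts(p,l)['top_bar']; print(round(l,3),b,Rt.inv().apply(b-prev).round(4)); prev=b
E
```

```text
time_s: 20.95
tcp_pos: [0.6315, 0.0537, 0.2684]
ee_rot: [0.743, 0.669, -0.001, -0.003]
wrist_force: [-0.4, -0.4, -0.1]
opening: 0.998
finger_force: 0.0
time_s: 21.37
tcp_pos: [0.6341, 0.054, 0.2732]
ee_rot: [0.743, 0.669, 0.002, -0.0]
wrist_force: [-0.1, -0.1, 0.7]
opening: 0.299
finger_force: 0.0
time_s: 21.78
tcp_pos: [0.6341, 0.054, 0.2728]
ee_rot: [0.743, 0.669, 0.002, -0.0]
wrist_force: [0.0, 0.1, 5.3]
opening: 0.145
finger_force: 39.2
t 21.78 tcp [0.6341 0.054  0.2728] shift [-0.1208 -0.6256  0.271 ] rot [ 0.1322 -0.1637 -0.0442] F [0.0115 0.0982 5.2819] op 0.145 ff 39.217514991760254
0.391 [0.6335 0.0542 0.2796] [0. 0. 0.]
0.361 [0.626  0.055  0.2826] [-0.     -0.0075 -0.003 ]
0.331 [0.6184 0.0558 0.2853] [-0.     -0.0076 -0.0028]
0.301 [0.6107 0.0565 0.2879] [-0.     -0.0077 -0.0025]
0.271 [0.603  0.0573 0.2901] [-0.     -0.0078 -0.0023]
0.241 [0.5952 0.0581 0.2922] [-0.     -0.0078 -0.0021]
0.211 [0.5874 0.0589 0.294 ] [-0.     -0.0079 -0.0018]
0.181 [0.5795 0.0598 0.2956] [-0.     -0.0079 -0.0016]
0.151 [0.5715 0.0606 0.2969] [-0.     -0.008  -0.0014]
0.121 [0.5635 0.0614 0.298 ] [-0.     -0.008  -0.0011]
0.091 [0.5555 0.0622 0.2989] [-0.     -0.0081 -0.0009]
0.061 [0.5475 0.063  0.2995] [-0.     -0.0081 -0.0006]
0.031 [0.5394 0.0638 0.2999] [-0.     -0.0081 -0.0004]
0.001 [0.5314 0.0647 0.3   ] [-0.     -0.0081 -0.0001]
-0.029 [0.5233 0.0655 0.2999] [-0.     -0.0081  0.0001]
```

```bash
python3 -m handwheel '0 -0.002 -0.001 0 0 0 1;0 -0.0038 -0.0016 0 0 0 1;0 -0.0038 -0.0015 0 0 0 1;0 -0.0038 -0.0014 0 0 0 1;0 -0.0038 -0.0014 0 0 0 1'; python3 -m handwheel '0 -0.0038 -0.0013 0 0 0 1;0 -0.0038 -0.0013 0 0 0 1;0 -0.0039 -0.0012 0 0 0 1;0 -0.0039 -0.0012 0 0 0 1;0 -0.0039 -0.0011 0 0 0 1';  python3 -m handwheel '0 -0.0039 -0.0011 0 0 0 1;0 -0.0039 -0.001 0 0 0 1;0 -0.0039 -0.001 0 0 0 1;0 -0.0039 -0.0009 0 0 0 1;0 -0.0039 -0.0009 0 0 0 1'; python3 -m handwheel '0 -0.004 -0.0008 0 0 0 1;0 -0.004 -0.0007 0 0 0 1;0 -0.004 -0.0007 0 0 0 1;0 -0.004 -0.0006 0 0 0 1;0 -0.004 -0.0006 0 0 0 1'; python3 go.py .5311 .0647 .2932
```

```text
time_s: 22.2
tcp_pos: [0.6172, 0.0558, 0.2796]
ee_rot: [0.743, 0.669, 0.002, 0.0]
wrist_force: [5.4, 0.6, 4.4]
opening: 0.152
finger_force: 39.1
time_s: 22.62
tcp_pos: [0.598, 0.0579, 0.2859]
ee_rot: [0.743, 0.669, 0.002, 0.0]
wrist_force: [5.5, -0.2, 4.9]
opening: 0.142
finger_force: 39.1
time_s: 23.03
tcp_pos: [0.5785, 0.06, 0.291]
ee_rot: [0.743, 0.669, 0.002, 0.0]
wrist_force: [5.9, -0.1, 6.0]
opening: 0.146
finger_force: 39.2
time_s: 23.45
tcp_pos: [0.5581, 0.0621, 0.2941]
ee_rot: [0.743, 0.669, 0.002, -0.0]
wrist_force: [4.5, 1.3, 5.8]
opening: 0.148
finger_force: 41.0
t 23.45 tcp [0.5581 0.0621 0.2941] shift [-0.0003 -0.0271  0.0008] rot [ 0.1401 -0.1833 -0.0315] F [4.5235 1.312  5.8128] op 0.148 ff 41.01024627685547
```

```bash
python3 -m handwheel '0 -0.003 -0.0004 0 0 0 1;0 -0.003 -0.0003 0 0 0 1;0 -0.003 -0.0003 0 0 0 1;0 -0.003 -0.0002 0 0 0 1;0 -0.003 -0.0002 0 0 0 1'; python3 -m handwheel '0 -0.002 -0.0001 0 0 0 1;0 -0.002 0 0 0 0 1;0 -0.0015 0 0 0 0 1;0 -0.001 0 0 0 0 1;0 -0.001 0 0 0 0 1'; python3 -m handwheel '0 -0.001 0 0 0 0 1;0 -0.001 0 0 0 0 1;0 -0.001 0 0 0 0 1;0 0 0 0 0 0 1;0 0 0 0 0 0 1'; python3 go.py .5311 .0647 .2932
```

```text
time_s: 23.87
tcp_pos: [0.5428, 0.0637, 0.2951]
ee_rot: [0.743, 0.669, 0.002, -0.001]
wrist_force: [3.8, 0.5, 5.7]
opening: 0.146
finger_force: 41.6
time_s: 24.28
tcp_pos: [0.5353, 0.0646, 0.2951]
ee_rot: [0.743, 0.669, 0.001, -0.001]
wrist_force: [3.5, 0.2, 5.4]
opening: 0.15
finger_force: 42.1
time_s: 24.7
tcp_pos: [0.5324, 0.0649, 0.2951]
ee_rot: [0.743, 0.669, 0.001, -0.001]
wrist_force: [3.4, 1.7, 6.3]
opening: 0.142
finger_force: 42.1
t 24.7 tcp [0.5324 0.0649 0.2951] shift [-0.0003 -0.0012  0.0019] rot [ 0.0417 -0.1847 -0.0294] F [3.4341 1.6888 6.2811] op 0.142 ff 42.07089006900787
```

```bash
for i in 1 2 3; do python3 -m handwheel '0 -0.0007 0 0 0 0 1;0 -0.0007 0 0 0 0 1;0 -0.0006 0 0 0 0 1;0 0 0 0 0 0 1;0 0 0 0 0 0 1' | grep -E 'tcp|wrist'; done
```

```text
tcp_pos: [0.5306, 0.0651, 0.2951]
wrist_force: [3.1, 1.3, 4.8]
tcp_pos: [0.5279, 0.0653, 0.2949]
wrist_force: [3.1, 1.9, 6.3]
tcp_pos: [0.5268, 0.0655, 0.2949]
wrist_force: [4.4, 1.9, 4.5]
```

```bash
for i in 1 2; do python3 -m handwheel '0 -0.0007 0 0 0 0 1;0 -0.0007 0 0 0 0 1;0 -0.0006 0 0 0 0 1;0 0 0 0 0 0 1;0 0 0 0 0 0 1' | grep -E 'tcp|wrist'; done
python3 - <<'E'
from go import *
for n in ['top','side']:
    im,_=robot.snapshot(n); cv2.imwrite(f'pics/{n}9.png',cv2.resize(im[80:330,180:500],None,fx=2.4,fy=2.4))
E
```

```text
tcp_pos: [0.5259, 0.0656, 0.2949]
wrist_force: [8.4, 1.4, 2.1]
tcp_pos: [0.5252, 0.0657, 0.2949]
wrist_force: [11.2, 1.2, 1.4]
```

View pics/side9.png

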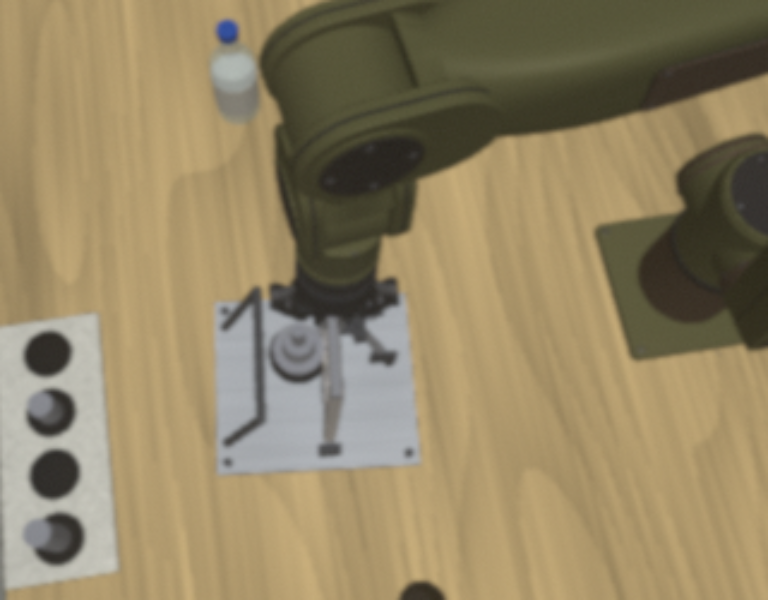

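The frame stands upright, edge-on at (335,370), with the foot on the plate near (385,355); the force has risen from 3 to 11 N, so the foot is meeting the plate. I let it settle and hand it in.

```bash
python3 -m handwheel '0 0.0005 0 0 0 0 1;0 0 0 0 0 0 1;0 0 0 0 0 0 1;0 0 0 0 0 0 1;0 0 0 0 0 0 1'; python3 -c "
from rig import robot
print(robot.sign_off())"
```

```text
time_s: 27.3
tcp_pos: [0.5253, 0.0656, 0.2949]
ee_rot: [0.743, 0.669, 0.003, 0.001]
wrist_force: [9.0, 0.8, 1.4]
opening: 0.147
finger_force: 42.1
the job is handed in; nothing more can be done
None
```

I handed the job in at 27.3 s: lock knob pulled out, leg snapped down, knob pushed home again, and the frame then raised until the foot met the plate, with the gripper still holding the bar at about 9 N; `sign_off` gave no verdict.

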